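# Seal the storage canisters, tallest first

## Task

Seal the three metal storage canisters by pressing the grey button on each lid all the way in with a fingertip, lightly and in this order: the tall round canister, then the square one, then the low round one. Do not grasp, lift or push the canisters out of place, and leave the other things on the worktop alone.

Things in the scene. Friction and masses are not known exactly. Their poses are not given: they have to be found in the camera images.
- tall: Tall round bare-metal storage canister, 70 mm in diameter, with a 20 mm white lid and a grey round seal button in the middle of the lid; the flat top of the lid lies 130 mm above the worktop. Loose, 0.35 to 0.75 kg. Origin: centre of its underside; z up. The tallest of the three.
- square: Square bare-metal storage canister, 70 x 70 mm with rounded corners, with a 20 mm white lid and a grey round seal button in the middle of the lid; the flat top of the lid lies 105 mm above the worktop. Loose, 0.35 to 0.75 kg. Origin: centre of its underside; z up. The middle one in height.
- low: Low, wide round bare-metal storage canister, 84 mm in diameter, with a 20 mm white lid and a grey round seal button in the middle of the lid; the flat top of the lid lies 80 mm above the worktop. Loose, 0.35 to 0.75 kg. Origin: centre of its underside; z up. The lowest of the three.
- tall_button (a point): Centre of the top face of the seal button of the tall round canister: 34 mm in diameter, standing about 15 mm proud of the lid at the start (145 mm above the worktop), 7 mm proud when fully pressed. The point moves with the button.
- tall_seal (a joint): How far that button is pushed in, m: 0 to 0.0015 at the start (open), 0.008 fully in (sealed). It slides straight down against about 2.5 N of friction, comes to a stop, and stays where it is left. The whole button sits on a springy rubber gasket that sinks 1 mm for every 2 N (6 mm at most) and comes back when let go: to press fully, the fingertip goes down about 10 mm (6 N).
- square_button (a point): Centre of the top face of the seal button of the square canister: 34 mm in diameter, standing about 15 mm proud of the lid at the start (120 mm above the worktop), 7 mm proud when fully pressed. The point moves with the button.
- square_seal (a joint): How far that button is pushed in, m: 0 to 0.0015 at the start (open), 0.008 fully in (sealed). It slides straight down against about 2.5 N of friction, comes to a stop, and stays where it is left. The whole button sits on a springy rubber gasket that sinks 1 mm for every 2 N (6 mm at most) and comes back when let go: to press fully, the fingertip goes down about 10 mm (6 N).
- low_button (a point): Centre of the top face of the seal button of the low round canister: 34 mm in diameter, standing about 15 mm proud of the lid at the start (95 mm above the worktop), 7 mm proud when fully pressed. The point moves with the button.
- low_seal (a joint): How far that button is pushed in, m: 0 to 0.0015 at the start (open), 0.008 fully in (sealed). It slides straight down against about 2.5 N of friction, comes to a stop, and stays where it is left. The whole button sits on a springy rubber gasket that sinks 1 mm for every 2 N (6 mm at most) and comes back when let go: to press fully, the fingertip goes down about 10 mm (6 N).
- salt_shaker: Salt shaker, 44 mm across, 90 mm high. Loose bystander, to be left alone. Origin: centre of its underside.
- spice_b: Spice jar with a red cap, 45 mm across, 106 mm high. Loose bystander, to be left alone. Origin: centre of its underside.
- kitchen_timer: Clockwork egg timer, 64 mm across, 45 mm high. Loose bystander, to be left alone. Origin: centre of its underside.
- sugar_tin: Painted tin with a plain white lid (no button), 72 mm across, 94 mm high. Loose bystander, to be left alone. Origin: centre of its underside.
- matches: Box of matches, 37 x 55 x 16 mm. Loose bystander, to be left alone. Origin: centre of its underside.
- mug_a: White mug with a green band, 86 x 122 x 90 mm. Loose bystander, to be left alone. Origin: centre of its underside.
- peeler: Yellow peeler lying down, 170 x 25 x 18 mm. Loose bystander, to be left alone. Origin: centre of its underside.

How it is judged:
By the outcome, as a careful person would: the job done as asked, in the order asked, and still so for the second after the job is handed in, with the robot touching nothing.
It also fails if it takes over 48 s, if anything falls off the work surface, if the arm or the gripper's body presses on something with over 40 N, if the wrist force passes 120 N, or if a joint passes its speed limit or range.

## Robot

A 6-joint arm with a two-finger parallel gripper is mounted at the origin on a cart in front of the work surface, level with it; the furniture and walls round the work are solid. World frame = base frame: x ahead of the robot, y to its left, z up, the work surface at z = 0. Lengths are in mm, angles in rad, forces in N, time in s.
With the tool pointing down it reaches from about 275 to 1000 mm from the base axis. Payload 8.4 kg.
Tool frame: the origin (TCP) lies between the finger pads; the fingertips stand 8 mm ahead of it and the grasp point (between the pads) lies 11 mm behind it (tcp_to_tips is the distance from the TCP to the fingertips, in mm); z points along the fingers, y is the line along which they close (so a half turn about z gives the same grasp; the last joint's range is limited). The gripper opens to 85 mm and grips with 20 to 120 N. Pads are 22 mm wide; open, the fingers measure 114 mm over their backs; the gripper's body (76 mm by 85 mm) begins 54 mm behind the grasp point. The pads swing forward as they close: fully open they stand 13 mm farther back than shut.
Start: joints at [1.192, 0.353, 1.633, -0, 1.155, -0.002], TCP at [229.966, 581.157, 239.281] pointing down, gripper open.
Joint ranges: [-2.63, 2.63], [-0.92, 2.1], [0.06, 2.66], [-1.3, 4.44], [0, 2.69], [-3.02, 3.02]. Speed limits (rad/s): [2.22, 2.22, 2.79, 3.14, 3.14, 3.14].

## Interface

Orientations are given as [roll, pitch, yaw] about the fixed x, y, z axes, in that order (R = Rz(yaw) Ry(pitch) Rx(roll)).
In Python, from rig import * gives the robot as it stands.
- The arm moves only by the tool step_arm, never from a script. Its argument "motion" is a list of rows, each an object with "claw": the finger opening in mm, from 0 to 85.4; "delta_pos": the shift along the tool's x, y, z in mm, a list of three; "turn": the turn about the tool's z in rad. In form: [{"claw": claw, "delta_pos": [dx, dy, dz], "turn": turn}, ...]. A call has 1 to 8 rows; each row shifts and turns the commanded pose from where the row before left it, along the tool's axes as they then stand; what a row does not reach is not made up. A row lasts 1/12 s, in which the tool goes at most 41.7 mm and 7.16 degrees, less where a joint would pass 70% of its speed; a pose out of reach is approached as far as the arm can. A call is refused whole if a number of a shift passes 41.7 or a number of a turn 0.125, either way. A call with a gripper value outside its range is refused whole. The fingers move at their own pace and stop on an object; "force" is the grip in N (left out, the last holds). Time passes only in rows, so rows that do not move let the fingers close. It gives the time, the measured TCP pose, the force, the opening and the grip force at its end, in the units of the state.
- sense(): the state, without advancing time (a new reading comes with each control period).
- grab_frame(name): name is "scene" or "top" or "wrist"; returns a dict with "img" (384x512x3 uint8, red, green, blue), "vertical_fov" (degrees; the focal length in pixels is half the picture's height over the tangent of half this angle, whatever the lens; pixels are square), "cx", "cy" (the principal point, pixels), "R" (3x3) and "t" (3): a world point X has camera coordinates R X + t. Camera axes: x right, y down, z forward; pixel columns grow to the right and rows downward; lengths in mm; the calibration is good to about 2 mm. A picture is of the moment at which its call begins. There is no depth.
- sign_off(): hands the job in; it is judged then, once.
The state is a dict: "clock": time; "qpos": joint angles; "qvel": joint speeds; "joint_efforts": joint torques, N m; "eef_pos": TCP position; "tcp_rot": TCP orientation; "contact_force": force on the tool from outside, world axes, zero at the start; "wrist_torque": the same for the moment, N m; "opening": opening from 0.0 (shut) to 1.0 (fully open); "grasp_force": force on a finger pad.
Only numpy, scipy, OpenCV 4.12 (cv2) and the standard library are available. Lean on these libraries where they do the work, as an engineer would, in place of code of your own. Each camera call takes 0.05 s, during which the arm holds its last target. There are 200 camera calls.

## Working session

There is one attempt and no reset: what is moved stays moved. The work goes in short steps, Python scripts to look and compute and a tool call to move; the robot and the scene stay as the last step left them, time stands still between calls to the robot, and variables do not carry over. Pictures are saved under pics/ and viewed, at most 10 in all, crops included, and the job is handed in when it is done.

Besides the shell and the picture viewer there is one more tool, called by a JSON object that holds its "fn" and its "kwargs". step_arm: Moves the arm, as the interface text tells. Its arguments: {"type":"object","properties":{"motion":{"type":"array","items":{"type":"object","properties":{"claw":{"type":"number"},"delta_pos":{"type":"array","items":{"type":"number"}},"turn":{"type":"number"}}}},"force":{"type":"number"}},"required":["motion"]}

```bash
mkdir -p pics; python3 - <<'E'
from rig import *
import cv2
s=sense();print(s)
for n in ("scene","top"):
    f=grab_frame(n);cv2.imwrite(f"pics/{n}0.png",f["img"][:,:,::-1]);print(n,f["vertical_fov"],f["cx"],f["cy"],f["R"],f["t"])
E
```

```text
{'clock': 0.0, 'qpos': array([ 1.19160449e+00,  3.53624438e-01,  1.63411194e+00,  2.52179974e-05,
        1.15514906e+00, -2.40409621e-03]), 'qvel': array([-0.00037448,  0.00012849, -0.00182445, -0.00016344,  0.00110349,
       -0.00059045]), 'joint_efforts': array([ 4.04436596e-04, -6.05236602e+01, -3.42067981e+01, -1.09320201e-04,
        8.98338330e-03,  1.61349931e-05]), 'eef_pos': array([229.79433949, 580.75615271, 238.58595267]), 'tcp_rot': array([-3.14029993e+00, -2.61655444e-05,  2.76479469e+00]), 'contact_force': array([-0.22218189, -0.41779594, -0.0816855 ]), 'wrist_torque': array([-0.00277397, -0.03509496, -0.04939558]), 'grasp_force': 0.0, 'opening': 1.0006920618866322}
scene 56.640757247369756 249.02763492165204 184.95551489019186 [[-7.70953167e-01 -6.36891304e-01 -8.25433737e-04]
 [-2.87592478e-01  3.49284791e-01 -8.91790727e-01]
 [ 5.68262071e-01 -6.87291497e-01 -4.52447364e-01]] [393.56380286 225.81601864 622.41602585]
top 56.466864640653036 260.9984832900219 192.6080808378573 [[-0.02788867 -0.99959636 -0.00541574]
 [-0.98741957  0.02839171 -0.15555225]
 [ 0.15564323  0.00100946 -0.98781282]] [ 51.84035126 526.07248753 901.01072053]
```

View pics/top0.png

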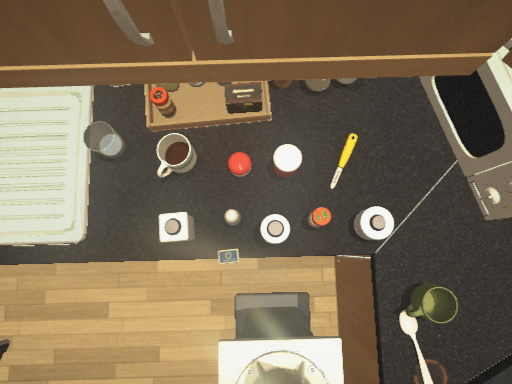

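View pics/scene0.png

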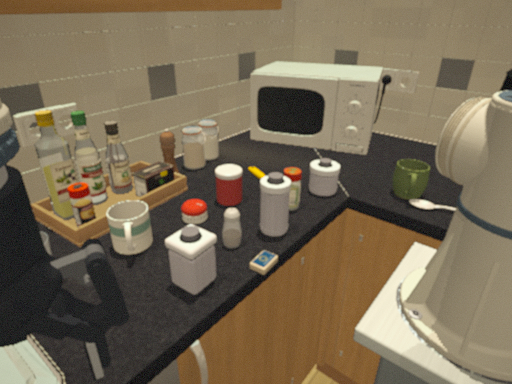

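The top view shows the square button at about (173,227), the tall at (275,229) and the low at (377,223). The scene view confirms those three. The arm is off to the left.

```bash
cat > h.py <<'E'
from rig import *
import cv2, numpy as np
def ray(f,u,v,z):
    k=f["img"].shape[0]/2/np.tan(np.radians(f["vertical_fov"])/2)
    d=f["R"].T@np.array([(u-f["cx"])/k,(v-f["cy"])/k,1]);c=-f["R"].T@f["t"]
    return c+d*(z-c[2])/d[2]
def proj(f,X):
    k=f["img"].shape[0]/2/np.tan(np.radians(f["vertical_fov"])/2)
    p=f["R"]@np.array(X)+f["t"];return k*p[:2]/p[2]+[f["cx"],f["cy"]]
def button(f,u,v,r,z):
    """grey blob inside white lid near (u,v)"""
    x0,y0=int(u-r),int(v-r);g=cv2.cvtColor(f["img"],cv2.COLOR_RGB2GRAY)[y0:y0+2*r,x0:x0+2*r]
    t,m=cv2.threshold(cv2.GaussianBlur(g,(3,3),0),0,255,cv2.THRESH_BINARY_INV+cv2.THRESH_OTSU)
    n,l,st,c=cv2.connectedComponentsWithStats(m)
    i=l[r,r] or 1
    p=c[i]+[x0,y0];return p,st[i],ray(f,*p,z)
E
python3 - <<'E'
from h import *
f=grab_frame("top")
for n,u,v,z in (("tall",275,229,144),("square",173,227,119),("low",377,223,94)):
    p,st,X=button(f,u,v,11,z);print(n,p,st,X.round(1))
for n,u,v,z in(("salt",232,214,90),("spice",321,215,106),("sugar",288,155,94)): print(n,ray(f,u,v,z).round())
im=cv2.resize(f["img"][190:270,140:410],None,fx=2.9,fy=2.9,interpolation=cv2.INTER_CUBIC)
cv2.imwrite("pics/crop1.png",im[:,:,::-1])
g=grab_frame("scene")
for n,u,v,z in (("tall",276,178,145),("square",190,231,120),("low",324,160,95)): print(n,ray(g,u,v,z).round(1))
E
```

```text
tall [274.62121212 228.57575758] [  3   2  17  18 132] [426.3   7.7 144. ]
square [172.71428571 226.44117647] [  2   2  18  18 238] [439.5 249.4 119. ]
low [374.30612245 223.02040816] [ 3  2 15 17 98] [ 435.7 -238.4   94. ]
salt [468. 110.  90.]
spice [ 458. -107.  106.]
sugar [613. -34.  94.]
tall [415.5  22.4 145. ]
square [436.4 256.  120. ]
low [ 438.8 -242.2   95. ]
```

View pics/crop1.png

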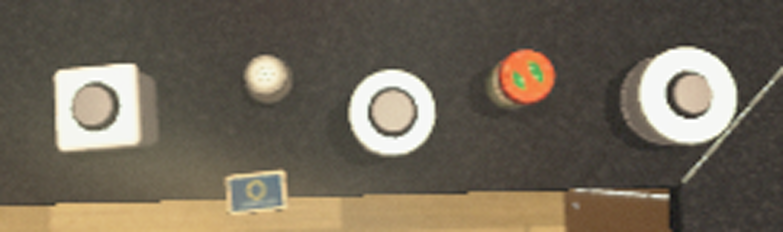

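{"fn": "step_arm", "kwargs": {"motion": [{"claw":0,"delta_pos":[-16.4,-19.3,0],"turn":0},{"claw":0,"delta_pos":[-16.4,-19.3,0],"turn":0},{"claw":0,"delta_pos":[-16.4,-19.3,0],"turn":0},{"claw":0,"delta_pos":[-16.4,-19.3,0],"turn":0},{"claw":0,"delta_pos":[-16.4,-19.3,0],"turn":0},{"claw":0,"delta_pos":[-16.4,-19.3,0],"turn":0},{"claw":0,"delta_pos":[-16.4,-19.3,0],"turn":0},{"claw":0,"delta_pos":[-16.4,-19.3,0],"turn":0}], "force": 30}}

```text
clock: 0.87
eef_pos: [295.3, 388.1, 239.2]
tcp_rot: [-3.141, -0.0, 2.765]
contact_force: [1.0, 0.5, -0.6]
opening: 0.002
grasp_force: 0.0
```

{"fn": "step_arm", "kwargs": {"motion": [{"claw":0,"delta_pos":[-16.4,-19.3,0],"turn":0},{"claw":0,"delta_pos":[-16.4,-19.3,0],"turn":0},{"claw":0,"delta_pos":[-16.4,-19.3,0],"turn":0},{"claw":0,"delta_pos":[-16.4,-19.3,0],"turn":0},{"claw":0,"delta_pos":[-16.4,-19.3,0],"turn":0},{"claw":0,"delta_pos":[-16.4,-19.3,0],"turn":0},{"claw":0,"delta_pos":[-16.4,-19.3,0],"turn":0},{"claw":0,"delta_pos":[-16.4,-19.3,0],"turn":0}]}}

```text
clock: 1.53
eef_pos: [360.4, 196.3, 239.3]
tcp_rot: [3.141, 0.0, 2.765]
contact_force: [1.0, -0.3, -0.7]
opening: 0.002
grasp_force: 0.0
```

{"fn": "step_arm", "kwargs": {"motion": [{"claw":0,"delta_pos":[-16.4,-19.3,0],"turn":0},{"claw":0,"delta_pos":[-16.4,-19.3,0],"turn":0},{"claw":0,"delta_pos":[-16.4,-19.3,0],"turn":0},{"claw":0,"delta_pos":[-16.4,-19.3,0],"turn":0},{"claw":0,"delta_pos":[-16.4,-19.3,0],"turn":0},{"claw":0,"delta_pos":[-16.4,-19.3,0],"turn":0},{"claw":0,"delta_pos":[-16.4,-19.3,0],"turn":0},{"claw":0,"delta_pos":[-16.4,-19.3,0],"turn":0}]}}

```text
clock: 2.2
eef_pos: [425.7, 4.3, 239.3]
tcp_rot: [3.141, 0.0, 2.765]
contact_force: [0.6, 0.3, -0.8]
opening: -0.004
grasp_force: 0.0
```

```bash
python3 - <<'E'
from h import *
s=sense();print(s["eef_pos"],s["contact_force"])
f=grab_frame("wrist");cv2.imwrite("pics/w1.png",f["img"][:,:,::-1])
print(proj(f,(425,6,145)),proj(f,s["eef_pos"]+[0,0,-8]),-f["R"].T@f["t"])
E
```

```text
[425.67658539   4.33266971 239.34631032] [ 0.64588953  0.30024779 -0.79125486]
[254.11588511 194.54702652] [252.46104678 248.68424493] [357.97961799  31.08438832 373.30386693]
```

View pics/w1.png

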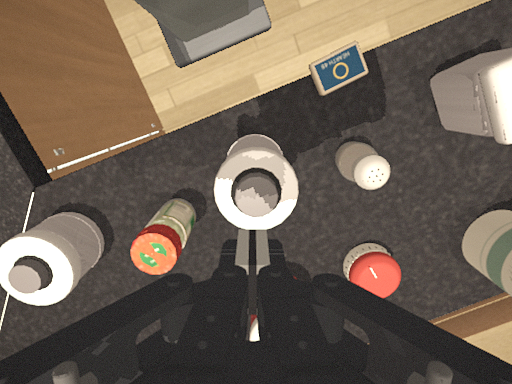

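The wrist view shows the tall canister's lid at about (256,190), its button at about (257,192), and the low button at (25,277).

```bash
python3 - <<'E'
from h import *
f=grab_frame("wrist")
k=384/2/np.tan(np.radians(f["vertical_fov"])/2);print(k)
print(proj(f,(425,6,130)))
p,st,X=button(f,257,193,27,145);print(p,st,X)
im=cv2.resize(f["img"][130:250,200:320],None,fx=5,fy=5);cv2.imwrite("pics/c2.png",im[:,:,::-1])
E
```

```text
314.0803045196008
[256.82801146 185.74006981]
[260.54848046 182.86613603] [   4    0   50   41 1382] [419.88436198  10.81505399 145.        ]
```

View pics/c2.png

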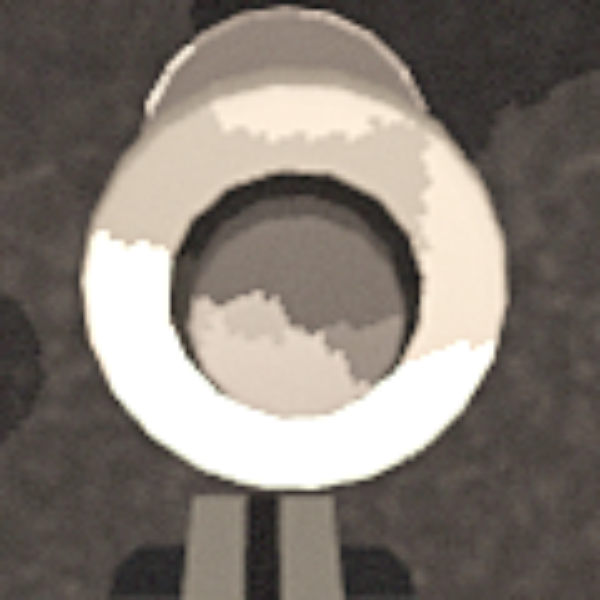

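The crop shows the button's top face centred at about (259.4,193.3) full-frame and the lid at (259,187.5). The fingertips are at x≈253, as predicted.

```bash
python3 - <<'E'
from h import *
f=grab_frame("wrist");s=sense()
a=ray(f,259.4,193.3,145);b=ray(f,259,187.4,130);print(a,b,s["eef_pos"])
c,sn=np.cos(s["tcp_rot"][2]),np.sin(s["tcp_rot"][2])
for X in (a,b):
    d=(X-s["eef_pos"]);print(d[0]*c+d[1]*sn,d[0]*sn-d[1]*c)
E
```

```text
[426.42818199   8.82196314 145.        ] [426.11747996   8.9364684  130.        ] [425.74717499   4.43296622 239.2092356 ]
0.9940158910770331 4.328856299056512
1.3250293362473378 4.320064218615118
```

{"fn": "step_arm", "kwargs": {"motion": [{"claw":0,"delta_pos":[1,3.8,15],"turn":0},{"claw":0,"delta_pos":[0,0,20],"turn":0},{"claw":0,"delta_pos":[0,0,20],"turn":0},{"claw":0,"delta_pos":[0,0,15],"turn":0},{"claw":0,"delta_pos":[0,0,8],"turn":0},{"claw":0,"delta_pos":[0,0,2],"turn":0},{"claw":0,"delta_pos":[0,0,0],"turn":0}]}}

```text
clock: 2.93
eef_pos: [425.7, 10.0, 159.1]
tcp_rot: [-3.141, -0.001, 2.765]
contact_force: [-0.3, 0.1, 1.3]
opening: -0.006
grasp_force: 0.0
```

{"fn": "step_arm", "kwargs": {"motion": [{"claw":0,"delta_pos":[0,0,1],"turn":0},{"claw":0,"delta_pos":[0,0,1],"turn":0},{"claw":0,"delta_pos":[0,0,0],"turn":0}]}}

```text
clock: 3.18
eef_pos: [426.4, 9.6, 157.9]
tcp_rot: [3.141, 0.001, 2.765]
contact_force: [0.3, 0.1, 0.6]
opening: -0.009
grasp_force: 0.0
```

{"fn": "step_arm", "kwargs": {"motion": [{"claw":0,"delta_pos":[0,0,1.5],"turn":0},{"claw":0,"delta_pos":[0,0,1.5],"turn":0},{"claw":0,"delta_pos":[0,0,1.5],"turn":0},{"claw":0,"delta_pos":[0,0,1.5],"turn":0},{"claw":0,"delta_pos":[0,0,1],"turn":0},{"claw":0,"delta_pos":[0,0,0],"turn":0},{"claw":0,"delta_pos":[0,0,0],"turn":0}]}}

```text
clock: 3.77
eef_pos: [426.1, 9.5, 150.3]
tcp_rot: [-3.142, 0.0, 2.765]
contact_force: [0.0, -0.1, 1.7]
opening: -0.001
grasp_force: 1.0
```

{"fn": "step_arm", "kwargs": {"motion": [{"claw":0,"delta_pos":[0,0,1],"turn":0},{"claw":0,"delta_pos":[0,0,1],"turn":0},{"claw":0,"delta_pos":[0,0,1],"turn":0},{"claw":0,"delta_pos":[0,0,0],"turn":0},{"claw":0,"delta_pos":[0,0,0],"turn":0}]}}

```text
clock: 4.18
eef_pos: [426.1, 9.5, 147.3]
tcp_rot: [3.142, 0.0, 2.765]
contact_force: [0.7, -0.2, 2.4]
opening: -0.001
grasp_force: 1.0
```

{"fn": "step_arm", "kwargs": {"motion": [{"claw":0,"delta_pos":[0,0,1],"turn":0},{"claw":0,"delta_pos":[0,0,1],"turn":0},{"claw":0,"delta_pos":[0,0,1],"turn":0},{"claw":0,"delta_pos":[0,0,0],"turn":0},{"claw":0,"delta_pos":[0,0,0],"turn":0}]}}

```text
clock: 4.6
eef_pos: [426.0, 9.5, 144.2]
tcp_rot: [-3.142, 0.0, 2.765]
contact_force: [1.3, 0.3, 2.0]
opening: 0.002
grasp_force: 1.0
```

{"fn": "step_arm", "kwargs": {"motion": [{"claw":0,"delta_pos":[0,0,0.8],"turn":0},{"claw":0,"delta_pos":[0,0,0.7],"turn":0},{"claw":0,"delta_pos":[0,0,0],"turn":0},{"claw":0,"delta_pos":[0,0,0],"turn":0}]}}

```text
clock: 4.93
eef_pos: [426.1, 9.5, 142.8]
tcp_rot: [3.142, 0.0, 2.765]
contact_force: [0.9, 0.0, 3.6]
opening: -0.001
grasp_force: 2.0
```

{"fn": "step_arm", "kwargs": {"motion": [{"claw":0,"delta_pos":[0,0,0.8],"turn":0},{"claw":0,"delta_pos":[0,0,0.7],"turn":0},{"claw":0,"delta_pos":[0,0,0],"turn":0},{"claw":0,"delta_pos":[0,0,0],"turn":0}]}}

```text
clock: 5.27
eef_pos: [426.1, 9.5, 141.5]
tcp_rot: [3.141, 0.0, 2.765]
contact_force: [-0.2, 0.1, 6.7]
opening: -0.003
grasp_force: 3.4
```

{"fn": "step_arm", "kwargs": {"motion": [{"claw":0,"delta_pos":[0,0,-5],"turn":0},{"claw":0,"delta_pos":[0,0,-15],"turn":0},{"claw":0,"delta_pos":[0,0,-25],"turn":0},{"claw":0,"delta_pos":[0,0,-25],"turn":0},{"claw":0,"delta_pos":[0,0,-20],"turn":0},{"claw":0,"delta_pos":[0,0,-5],"turn":0}]}}

```text
clock: 5.77
eef_pos: [427.2, 9.6, 239.2]
tcp_rot: [3.14, 0.004, 2.765]
contact_force: [0.5, -0.3, 0.6]
opening: 0.001
grasp_force: 0.0
```

{"fn": "step_arm", "kwargs": {"motion": [{"claw":0,"delta_pos":[9.6,28.7,0],"turn":0},{"claw":0,"delta_pos":[9.6,28.7,0],"turn":0},{"claw":0,"delta_pos":[9.6,28.7,0],"turn":0},{"claw":0,"delta_pos":[9.6,28.7,0],"turn":0},{"claw":0,"delta_pos":[9.6,28.7,0],"turn":0},{"claw":0,"delta_pos":[9.6,28.7,0],"turn":0},{"claw":0,"delta_pos":[9.6,28.7,0],"turn":0},{"claw":0,"delta_pos":[9.6,28.7,0],"turn":0}]}}

```text
clock: 6.43
eef_pos: [438.2, 252.6, 235.3]
tcp_rot: [-3.14, -0.001, 2.765]
contact_force: [0.3, -0.5, -0.1]
opening: -0.001
grasp_force: 0.0
```

{"fn": "step_arm", "kwargs": {"motion": [{"claw":0,"delta_pos":[0,0,0],"turn":0}]}}

```text
clock: 6.52
eef_pos: [439.1, 255.5, 235.5]
tcp_rot: [3.14, -0.001, 2.767]
contact_force: [0.4, 0.3, 0.4]
opening: -0.005
grasp_force: 0.0
```

```bash
python3 - <<'E'
from h import *
s=sense();print(s["eef_pos"],s["contact_force"])
f=grab_frame("wrist");cv2.imwrite("pics/w2.png",f["img"][:,:,::-1])
x,y=proj(f,(439,251,115)).astype(int);print(x,y)
im=cv2.resize(f["img"][y-60:y+60,x-60:x+60],None,fx=5,fy=5);cv2.imwrite("pics/c3.png",im[:,:,::-1])
E
```

```text
[439.0541519  255.47309557 235.49325077] [0.38015199 0.28490148 0.37257875]
247 188
```

View pics/c3.png

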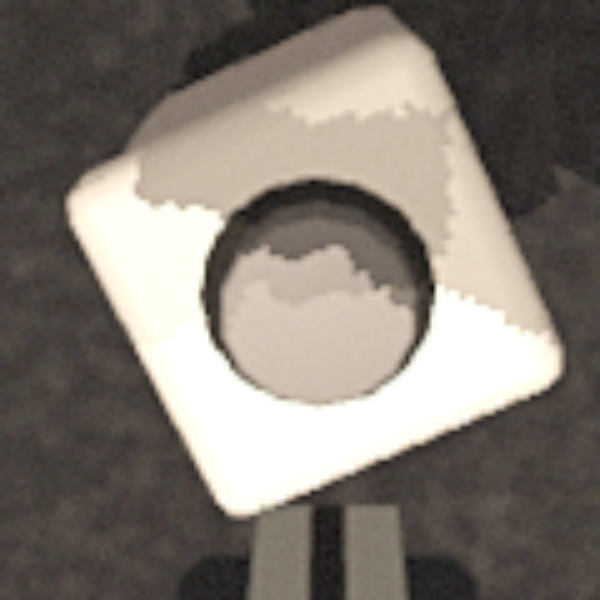

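The square button's top face is at about (250.8,190), close under the tip.

```bash
python3 - <<'E'
from h import *
f=grab_frame("wrist");s=sense();f2=grab_frame("wrist")
a=ray(f,250.8,190,120);print(a,s["eef_pos"],sense()["eef_pos"],ray(f2,250.8,190,120))
c,sn=np.cos(2.765),np.sin(2.765)
d=(a-sense()["eef_pos"]);print(d[0]*c+d[1]*sn,d[0]*sn-d[1]*c)
E
```

```text
[439.19526671 251.48913826 120.        ] [438.29696071 251.81268541 235.18417022] [438.27008604 250.9361288  235.31173629] [438.85203981 249.93576774 120.        ]
-0.6569754052856431 0.8544951963995533
```

The arm was still settling during that picture, so I'll measure again now that it's still.

```bash
python3 - <<'E'
from h import *
f=grab_frame("wrist");s=sense();print(s["eef_pos"],np.abs(s["qvel"]).max())
x,y=proj(f,(439,253,115)).astype(int);print(x,y,proj(f,(439,253,120)))
im=cv2.resize(f["img"][y-60:y+60,x-60:x+60],None,fx=5,fy=5);cv2.imwrite("pics/c4.png",im[:,:,::-1])
for u in range(244,262,2): print(u,ray(f,u,190,120)[:2].round(1),end=' ')
np.savez("c4.npz",**f)
E
```

```text
[438.412199   250.45094475 235.49764787] 0.016778783793289755
255 186 [255.32239858 188.45222489]
244 [436.8 243.8] 246 [437.4 245.3] 248 [438.  246.9] 250 [438.6 248.4] 252 [439.2 250. ] 254 [439.8 251.5] 256 [440.4 253. ] 258 [441.1 254.6] 260 [441.7 256.1]
```

View pics/c4.png

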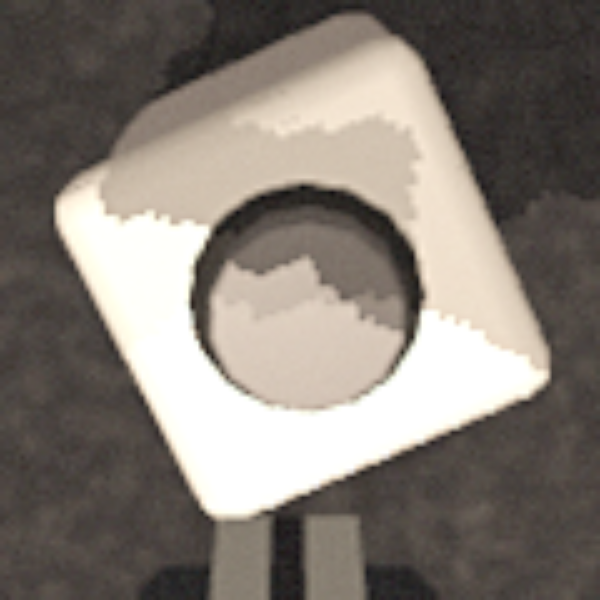

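The square button's top face is at (256.3,188.8), which gives about (439.3,253.6).

{"fn": "step_arm", "kwargs": {"motion": [{"claw":0,"delta_pos":[0.3,3.1,15],"turn":0},{"claw":0,"delta_pos":[0,0,25],"turn":0},{"claw":0,"delta_pos":[0,0,25],"turn":0},{"claw":0,"delta_pos":[0,0,20],"turn":0},{"claw":0,"delta_pos":[0,0,12],"turn":0},{"claw":0,"delta_pos":[0,0,5],"turn":0},{"claw":0,"delta_pos":[0,0,0],"turn":0},{"claw":0,"delta_pos":[0,0,0],"turn":0}]}}

```text
clock: 7.38
eef_pos: [440.2, 253.7, 134.7]
tcp_rot: [3.142, 0.0, 2.764]
contact_force: [-0.4, 0.3, -0.6]
opening: -0.0
grasp_force: 0.0
```

{"fn": "step_arm", "kwargs": {"motion": [{"claw":0,"delta_pos":[0,0,2],"turn":0},{"claw":0,"delta_pos":[0,0,2],"turn":0},{"claw":0,"delta_pos":[0,0,1.5],"turn":0},{"claw":0,"delta_pos":[0,0,1.5],"turn":0},{"claw":0,"delta_pos":[0,0,1],"turn":0},{"claw":0,"delta_pos":[0,0,1],"turn":0},{"claw":0,"delta_pos":[0,0,0],"turn":0}]}}

```text
clock: 7.97
eef_pos: [440.0, 254.4, 125.3]
tcp_rot: [3.141, 0.0, 2.765]
contact_force: [0.5, -0.8, 2.2]
opening: -0.004
grasp_force: 1.1
```

{"fn": "step_arm", "kwargs": {"motion": [{"claw":0,"delta_pos":[0,0,1],"turn":0},{"claw":0,"delta_pos":[0,0,1],"turn":0},{"claw":0,"delta_pos":[0,0,1],"turn":0},{"claw":0,"delta_pos":[0,0,1],"turn":0},{"claw":0,"delta_pos":[0,0,1],"turn":0},{"claw":0,"delta_pos":[0,0,0],"turn":0},{"claw":0,"delta_pos":[0,0,0],"turn":0}]}}

```text
clock: 8.55
eef_pos: [440.0, 254.3, 120.2]
tcp_rot: [3.141, 0.0, 2.765]
contact_force: [0.6, 0.2, 2.2]
opening: 0.001
grasp_force: 1.0
```

{"fn": "step_arm", "kwargs": {"motion": [{"claw":0,"delta_pos":[0,0,1],"turn":0},{"claw":0,"delta_pos":[0,0,1],"turn":0},{"claw":0,"delta_pos":[0,0,0.5],"turn":0},{"claw":0,"delta_pos":[0,0,0],"turn":0},{"claw":0,"delta_pos":[0,0,0],"turn":0}]}}

```text
clock: 8.97
eef_pos: [440.0, 254.3, 117.9]
tcp_rot: [3.141, 0.0, 2.765]
contact_force: [-0.2, 1.6, 3.1]
opening: 0.003
grasp_force: 2.0
```

{"fn": "step_arm", "kwargs": {"motion": [{"claw":0,"delta_pos":[0,0,1],"turn":0},{"claw":0,"delta_pos":[0,0,0],"turn":0},{"claw":0,"delta_pos":[0,0,0],"turn":0}]}}

```text
clock: 9.22
eef_pos: [440.0, 254.3, 116.9]
tcp_rot: [3.141, 0.0, 2.765]
contact_force: [-1.0, -0.3, 6.1]
opening: 0.003
grasp_force: 3.0
```

{"fn": "step_arm", "kwargs": {"motion": [{"claw":0,"delta_pos":[0,0,0.5],"turn":0},{"claw":0,"delta_pos":[0,0,0],"turn":0},{"claw":0,"delta_pos":[0,0,0],"turn":0}]}}

```text
clock: 9.47
eef_pos: [440.0, 254.3, 116.5]
tcp_rot: [3.141, 0.0, 2.765]
contact_force: [-1.8, -0.7, 6.6]
opening: -0.001
grasp_force: 3.4
```

{"fn": "step_arm", "kwargs": {"motion": [{"claw":0,"delta_pos":[0,0,-5],"turn":0},{"claw":0,"delta_pos":[0,0,-15],"turn":0},{"claw":0,"delta_pos":[0,0,-25],"turn":0},{"claw":0,"delta_pos":[0,0,-25],"turn":0},{"claw":0,"delta_pos":[0,0,-25],"turn":0},{"claw":0,"delta_pos":[0,0,-18],"turn":0},{"claw":0,"delta_pos":[0,0,-5],"turn":0}]}}

```text
clock: 10.05
eef_pos: [441.0, 254.8, 237.2]
tcp_rot: [3.139, 0.003, 2.765]
contact_force: [-0.4, 0.6, 0.1]
opening: 0.003
grasp_force: 0.0
```

{"fn": "step_arm", "kwargs": {"motion": [{"claw":0,"delta_pos":[-12.8,-33.2,0],"turn":0},{"claw":0,"delta_pos":[-12.8,-33.2,0],"turn":0},{"claw":0,"delta_pos":[-12.8,-33.2,0],"turn":0},{"claw":0,"delta_pos":[-12.8,-33.2,0],"turn":0},{"claw":0,"delta_pos":[-12.8,-33.2,0],"turn":0},{"claw":0,"delta_pos":[-12.8,-33.2,0],"turn":0},{"claw":0,"delta_pos":[-12.8,-33.2,0],"turn":0},{"claw":0,"delta_pos":[-12.8,-33.2,0],"turn":0}]}}

```text
clock: 10.72
eef_pos: [436.4, -32.0, 233.5]
tcp_rot: [-3.141, -0.001, 2.765]
contact_force: [1.2, 0.2, -0.1]
opening: 0.0
grasp_force: 0.0
```

{"fn": "step_arm", "kwargs": {"motion": [{"claw":0,"delta_pos":[-12.8,-33.2,0],"turn":0},{"claw":0,"delta_pos":[-12.8,-33.2,0],"turn":0},{"claw":0,"delta_pos":[-12.8,-33.2,0],"turn":0},{"claw":0,"delta_pos":[-12.8,-33.2,0],"turn":0},{"claw":0,"delta_pos":[-12.8,-33.2,0],"turn":0},{"claw":0,"delta_pos":[-12.8,-33.2,0],"turn":0},{"claw":0,"delta_pos":[0,0,25],"turn":0},{"claw":0,"delta_pos":[0,0,0],"turn":0}]}}

```text
clock: 11.38
eef_pos: [433.1, -244.5, 205.5]
tcp_rot: [3.141, -0.006, 2.762]
contact_force: [-1.4, 1.7, -2.0]
opening: 0.003
grasp_force: 0.0
```

{"fn": "step_arm", "kwargs": {"motion": [{"claw":0,"delta_pos":[0,0,0],"turn":0},{"claw":0,"delta_pos":[0,0,0],"turn":0},{"claw":0,"delta_pos":[0,0,0],"turn":0}]}}

```text
clock: 11.63
eef_pos: [435.8, -243.1, 209.9]
tcp_rot: [3.142, 0.0, 2.766]
contact_force: [-1.3, -0.5, 0.7]
opening: -0.001
grasp_force: 0.0
```

```bash
python3 - <<'E'
from h import *
f=grab_frame("wrist");s=sense();print(s["eef_pos"],np.abs(s["qvel"]).max())
x,y=proj(f,(436,-244,90)).astype(int);print(x,y,proj(f,(436,-244,95)))
im=cv2.resize(f["img"][y-60:y+60,x-60:x+60],None,fx=5,fy=5);cv2.imwrite("pics/c5.png",im[:,:,::-1])
np.savez("c5.npz",**f)
E
```

```text
[ 435.9914416  -243.19936549  210.04403558] 0.0037715664087159518
251 187 [251.50999171 189.06713056]
```

View pics/c5.png

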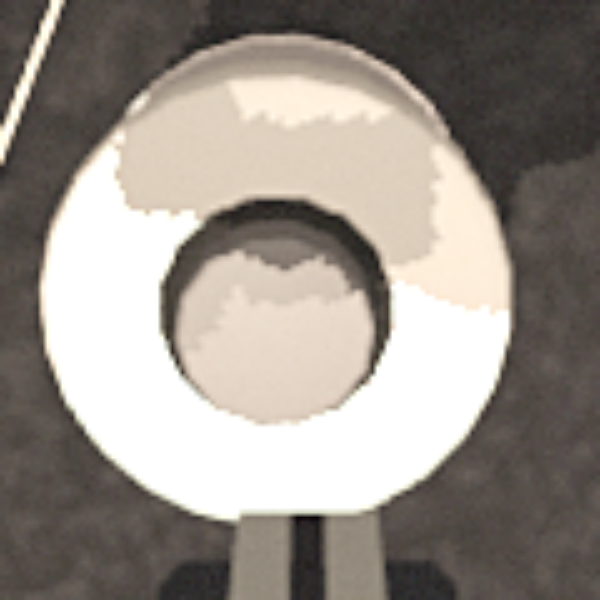

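The low button's top face is at about (246.2,193.2).

```bash
python3 - <<'E'
from h import *
f=dict(np.load("c5.npz"))
a=ray(f,246.2,193.2,95);print(a)
c,sn=np.cos(2.765),np.sin(2.765)
d=a-[436,-243.2,210];print(d[0]*c+d[1]*sn,d[0]*sn-d[1]*c)
E
```

```text
[ 437.70448621 -249.40882323   95.        ]
-3.8683609240788472 -5.146896432141327
```

{"fn": "step_arm", "kwargs": {"motion": [{"claw":0,"delta_pos":[-3.8,-5,15],"turn":0},{"claw":0,"delta_pos":[0,0,25],"turn":0},{"claw":0,"delta_pos":[0,0,25],"turn":0},{"claw":0,"delta_pos":[0,0,20],"turn":0},{"claw":0,"delta_pos":[0,0,12],"turn":0},{"claw":0,"delta_pos":[0,0,4],"turn":0},{"claw":0,"delta_pos":[0,0,0],"turn":0},{"claw":0,"delta_pos":[0,0,0],"turn":0}]}}

```text
clock: 12.35
eef_pos: [437.9, -249.8, 109.1]
tcp_rot: [-3.141, 0.001, 2.766]
contact_force: [0.3, -0.0, -0.5]
opening: -0.002
grasp_force: 0.0
```

{"fn": "step_arm", "kwargs": {"motion": [{"claw":0,"delta_pos":[0,0,2],"turn":0},{"claw":0,"delta_pos":[0,0,2],"turn":0},{"claw":0,"delta_pos":[0,0,1],"turn":0},{"claw":0,"delta_pos":[0,0,1],"turn":0},{"claw":0,"delta_pos":[0,0,1],"turn":0},{"claw":0,"delta_pos":[0,0,1],"turn":0},{"claw":0,"delta_pos":[0,0,0],"turn":0}]}}

```text
clock: 12.93
eef_pos: [437.4, -250.0, 100.3]
tcp_rot: [-3.142, 0.0, 2.765]
contact_force: [-0.4, 0.1, 2.5]
opening: 0.003
grasp_force: 1.1
```

Target is a TCP height of about 91.5.

{"fn": "step_arm", "kwargs": {"motion": [{"claw":0,"delta_pos":[0,0,1],"turn":0},{"claw":0,"delta_pos":[0,0,1],"turn":0},{"claw":0,"delta_pos":[0,0,1],"turn":0},{"claw":0,"delta_pos":[0,0,1],"turn":0},{"claw":0,"delta_pos":[0,0,1],"turn":0},{"claw":0,"delta_pos":[0,0,1],"turn":0},{"claw":0,"delta_pos":[0,0,0],"turn":0},{"claw":0,"delta_pos":[0,0,0],"turn":0}]}}

```text
clock: 13.6
eef_pos: [437.3, -250.0, 94.3]
tcp_rot: [-3.142, 0.0, 2.765]
contact_force: [0.3, -0.6, 2.6]
opening: -0.001
grasp_force: 1.0
```

{"fn": "step_arm", "kwargs": {"motion": [{"claw":0,"delta_pos":[0,0,1],"turn":0},{"claw":0,"delta_pos":[0,0,1],"turn":0},{"claw":0,"delta_pos":[0,0,0],"turn":0},{"claw":0,"delta_pos":[0,0,0],"turn":0}]}}

```text
clock: 13.93
eef_pos: [437.3, -250.0, 92.4]
tcp_rot: [-3.142, 0.0, 2.765]
contact_force: [0.4, -1.0, 5.0]
opening: 0.002
grasp_force: 2.5
```

{"fn": "step_arm", "kwargs": {"motion": [{"claw":0,"delta_pos":[0,0,1],"turn":0},{"claw":0,"delta_pos":[0,0,0],"turn":0},{"claw":0,"delta_pos":[0,0,0],"turn":0}]}}

```text
clock: 14.18
eef_pos: [437.3, -250.0, 91.5]
tcp_rot: [-3.142, 0.0, 2.765]
contact_force: [-0.3, -0.5, 6.2]
opening: 0.003
grasp_force: 3.3
```

{"fn": "step_arm", "kwargs": {"motion": [{"claw":0,"delta_pos":[0,0,-5],"turn":0},{"claw":0,"delta_pos":[0,0,-15],"turn":0},{"claw":0,"delta_pos":[0,0,-25],"turn":0},{"claw":0,"delta_pos":[0,0,-25],"turn":0},{"claw":0,"delta_pos":[0,0,-25],"turn":0},{"claw":0,"delta_pos":[0,0,-20],"turn":0},{"claw":0,"delta_pos":[0,0,-5],"turn":0},{"claw":0,"delta_pos":[0,0,0],"turn":0}]}}

```text
clock: 14.85
eef_pos: [437.7, -250.1, 212.6]
tcp_rot: [-3.141, 0.002, 2.765]
contact_force: [-0.7, -0.4, -0.7]
opening: 0.003
grasp_force: 0.0
```

```bash
python3 - <<'E'
from h import *
f=grab_frame("scene");g=f["img"]
a=cv2.imread("pics/scene0.png")[:,:,::-1]
st=np.vstack([np.hstack([cv2.resize(i[y-35:y+35,x-35:x+35],(260,260),interpolation=cv2.INTER_CUBIC) for x,y in((276,185),(190,237),(324,168))]) for i in(a,g)])
cv2.imwrite("pics/final.png",st[:,:,::-1])
E
```

```text
(no output)
```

View pics/final.png

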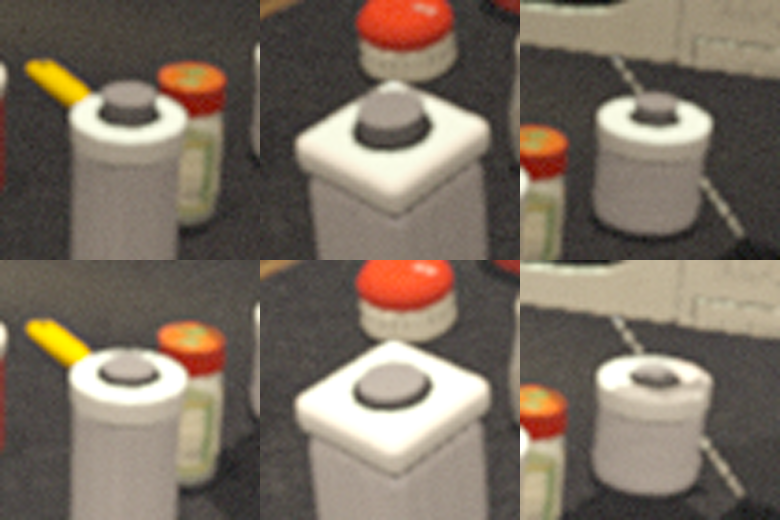

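The before and after crops show all three buttons sunk and every canister in its original place.

```bash
python3 -c "
from rig import *
print(sign_off())"
```

```text
the job is handed in; nothing more can be done
None
```

All three canisters were sealed in order (tall, square, low) with about 6–7 N on each button. Before and after pictures show the canisters unmoved, and the job was handed in at about 15 s on the robot clock.

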